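# Hang the hold-down frame on the twin pins of the board-test fixture and bolt it

### The arm

A 6-joint arm with a two-finger parallel gripper is mounted at the origin on a cart in front of the work surface, level with it; the furniture and walls round the work are solid. World frame = base frame: x ahead of the robot, y to its left, z up, the work surface at z = 0. Lengths are in mm, angles in rad, forces in N, time in s.
With the tool pointing down it reaches from about 275 to 975 mm from the base axis. Payload 8.4 kg.
Tool frame: the origin (TCP) lies at the very end of the fingers, on their centre line; the grasp point (between the pads) lies 19 mm behind it; z points along the fingers, y is the line along which they close (so a half turn about z gives the same grasp; the last joint's range is limited). The gripper opens to 92 mm and grips with 3 to 60 N. Pads are 20 mm wide; open, the fingers measure 128 mm over their backs; the gripper's body (75 mm by 189 mm) begins 69 mm behind the grasp point.
Start: joints at [-1.296, 0.353, 1.633, -0, 1.155, -0.002], TCP at [170.798, -601.212, 214.583] pointing down, gripper open.
Joint ranges: [-2.63, 2.63], [-0.92, 2.1], [0.06, 2.66], [-1.3, 4.44], [0, 2.69], [-3.02, 3.02]. Speed limits (rad/s): [2.22, 2.22, 2.79, 3.14, 3.14, 3.14].

### API

Orientations are given as a rotation vector (axis times angle).
In Python, from plant import arm gives the robot as it stands.
- The arm moves only by the tool move_arm, never from a script. Its argument "moves" is a list of rows, each an object of numbers: "hand": the finger opening in mm, from 0 to 91.9; "dx", "dy", "dz": the shift along the tool's x, y, z in units of 30 mm (1.0 is 30 mm); "ax", "ay", "az": the turn, a rotation vector about the tool's x, y, z in units of 6 degrees (1.0 is 6 degrees). A call has 1 to 20 rows; each row shifts and turns the commanded pose from where the row before left it, along the tool's axes as they then stand; what a row does not reach is not made up. A row lasts 1/10 s, in which the tool goes at most 50 mm and 8.59 degrees, less where a joint would pass 70% of its speed; a pose out of reach is approached as far as the arm can. A call is refused whole if a number of a shift passes 1 or a number of a turn 1, either way. A call with a gripper value outside its range is refused whole. The fingers move at their own pace and stop on an object; the grip force is fixed at half the most. Time passes only in rows, so rows that do not move let the fingers close. It gives the time, the measured TCP pose, the force, the opening and the grip force at its end, in the units of the state.
- arm.observe(): the state, without advancing time (a new reading comes with each control period).
- arm.camera(name): name is "side" or "top" or "wrist"; returns a dict with "frame" (400x640x3 uint8, red, green, blue), "depth" (400x640 float32, mm along the optical axis (not along the pixel's ray), 0 where there is no reading), "mtx" (3x3 intrinsics, pixels), "world_from_camera" (4x4, takes a point from camera to world coordinates). Camera axes: x right, y down, z forward; pixel columns grow to the right and rows downward; lengths in mm; the calibration is good to about 2 mm. A picture is of the moment at which its call begins.
- arm.close_job(): hands the job in; it is judged then, once.
The state is a dict: "time_s": time; "joint_pos": joint angles; "joint_vel": joint speeds; "effort": joint torques, N m; "tool_pos": TCP position; "tool_rot": TCP orientation; "contact_force": force on the tool from outside, world axes, zero at the start; "moment": the same for the moment, N m; "width": finger opening in mm; "gripper_force": force on a finger pad.
Only numpy, scipy, OpenCV 4.12 (cv2) and the standard library are available. Lean on these libraries where they do the work, as an engineer would, in place of code of your own. Each camera call takes 0.05 s, during which the arm holds its last target. There are 200 camera calls.

### The job

Fit the loose hold-down frame over both guide pins of the board-test fixture, large hole on the thick pin, until it lies flat and fully home on the shuttle plate round the board; feel for the pins gently and never push the frame harder than about 20 N. Then slide the cross bolt fully in over the frame's edge to lock it, let go, and leave the bottle, the fuse box and the relay where they are.

Things in the scene. Friction and masses are not known exactly. Their poses are not given: they have to be found in the camera images.
- frame: Loose aluminium hold-down frame on the bench: plate 90 (x) x 200 (y) x 8 mm, window 62 x 88 mm, about 0.3 kg. Origin: centre of its underside, z up. Through holes on its y axis: 14 mm diameter at y = +72 mm, 10 mm diameter at y = -72 mm. It starts within 70 degrees of yaw 0.
- frame_handle (a point): Centre of the frame's black bridge handle, 40 mm above the frame's origin: a bar along the frame's x over the window, 14 mm wide (y) and 14 mm high, 68 mm free length between its posts. Axes as the frame's. When the frame is home, 62 mm above the bench.
- fixture: Fixed grey test fixture, base plate 172 x 286 x 12 mm (x -104 to +68, y -143 to +143 mm), origin on the underside, z up, yaw within 17 degrees of 0. On it a black shuttle plate 100 x 222 x 10 mm, top 22 mm above the origin, bears a green board 52 x 79 mm, at most 10 mm high, and two fixed upright steel pins 18 mm tall, tips 40 mm above the origin, the ends tapered 2 mm in radius.
- seat (a point): Fixed point of the fixture at its x = 0, y = 0, z = 22 mm, axes as the fixture's: the shuttle's MID position, not where it stands. The shuttle is rigidly clamped off it by d along y, -12 to +12 mm, d not reported: find it by feel. Thick pin, 12 mm diameter, at y = +72 mm + d; thin pin, 8 mm, at y = -72 mm + d, both at x = 0. Frame home: its origin at (0, d, 0) here, axes along these.
- bolt (a joint): Steel cross bolt on the fixture's near side, at fixture y = +60 mm; slides along fixture +x from 0 (out; starts at 0 to 0.004) to 0.022 m (fully in). Its 16 mm wide blade then lies about 14 mm over the seated frame's near edge, 2 mm above it. Friction about 1.5 N; stays where left.
- bolt_knob (a point): Top centre of the bolt's upright black round knob, 14 mm diameter, 22 mm tall, on a thinner 6 mm stem; the flat bolt's top is 28 mm below this point. With the bolt at 0 it lies at fixture x = -102, y = +60, z = 66 mm; moves with the bolt. Axes as the fixture's.
- flux_bottle: Small white bottle with black cap, 27 mm diameter, 62 mm tall, standing upright near the work; origin at its underside. Bystander.
- fuse_box: Cream plastic box 36 x 56 x 18 mm lying on the bench; origin at its underside. Bystander.
- relay: Black cube relay 24 x 34 x 22 mm lying on the bench; origin at its underside. Bystander.

How it is judged:
By the outcome, as a careful person would: the job done as asked, in the order asked, and still so for the second after the job is handed in, with the robot touching nothing.
It also fails if it takes over 58 s, if anything falls off the work surface, if the arm or the gripper's body presses on something with over 40 N, if the wrist force passes 120 N, or if a joint passes its speed limit or range.

## Working session

There is one attempt and no reset: what is moved stays moved. The work goes in short steps, Python scripts to look and compute and a tool call to move; the robot and the scene stay as the last step left them, time stands still between calls to the robot, and variables do not carry over. Pictures are saved under pics/ and viewed, at most 10 in all, crops included, and the job is handed in when it is done.

Besides the shell and the picture viewer there is one more tool, called after "Request:" as name(argument=value, ...), one argument or row to a line, values as JSON. move_arm: Moves the arm, as the interface text tells. Its arguments: {"type":"object","properties":{"moves":{"type":"array"}},"required":["moves"]}

```bash
mkdir -p pics; ls; cat > h.py <<'E'
import numpy as np, cv2
from plant import arm
from scipy.spatial.transform import Rotation as R
def shot(name,fn=None):
    c=arm.camera(name)
    if fn:
        cv2.imwrite('pics/'+fn+'.png',c['frame'][:,:,::-1]); np.savez('pics/'+fn+'.npz',**c)
    return c
def pt(c,u,v,z=None):
    """world point of pixel: by depth or on plane z"""
    K,T=c['mtx'],c['world_from_camera']
    r=np.linalg.inv(K)@[u,v,1.]
    if z is None:
        d=np.median([x for x in c['depth'][int(v)-1:int(v)+2,int(u)-1:int(u)+2].ravel() if x>0]); return (T@np.r_[r*d,1])[:3]
    d=T[:3,:3]@r; return T[:3,3]+d*(z-T[2,3])/d[2]
E
python3 - <<'E'
from h import *
s=arm.observe(); print({k:np.round(v,3).tolist() for k,v in s.items()})
print(R.from_rotvec(s['tool_rot']).as_matrix().round(3))
a=shot('top','top0'); b=shot('side','side0')
cv2.imwrite('pics/both.png',cv2.resize(np.vstack([a['frame'],b['frame']])[:,:,::-1],(480,600)))
for c in (a,b): print(c['world_from_camera'].round(2).tolist(),c['mtx'].tolist())
E
```

```text
pics
{'time_s': 0.0, 'joint_pos': [-1.296, 0.354, 1.634, -0.0, 1.155, -0.002], 'joint_vel': [-0.001, -0.0, 0.0, -0.001, 0.001, -0.001], 'effort': [0.0, -59.385, -33.421, 0.07, 0.023, -0.0], 'tool_pos': [170.697, -600.753, 213.885], 'tool_rot': [-3.11, -0.433, 0.0], 'contact_force': [0.204, 0.066, 0.36], 'moment': [0.047, -0.007, 0.038], 'gripper_force': 0.0, 'width': 91.998}
[[ 0.962  0.273 -0.   ]
 [ 0.273 -0.962  0.001]
 [-0.    -0.001 -1.   ]]
[[0.0, -0.99, 0.12, 462.93], [-1.0, -0.0, -0.01, 13.94], [0.01, -0.12, -0.99, 1007.51], [0.0, 0.0, 0.0, 1.0]] [[418.6172104197568, 0.0, 319.9300373066171], [0.0, 418.6172104197568, 199.23223102878708], [0.0, 0.0, 1.0]]
[[1.0, -0.05, 0.06, 520.26], [-0.08, -0.71, 0.7, -692.31], [0.01, -0.71, -0.71, 762.87], [0.0, 0.0, 0.0, 1.0]] [[442.26506408754625, 0.0, 322.21751552814726], [0.0, 442.26506408754625, 195.63934252774158], [0.0, 0.0, 1.0]]
```

View pics/top0.png

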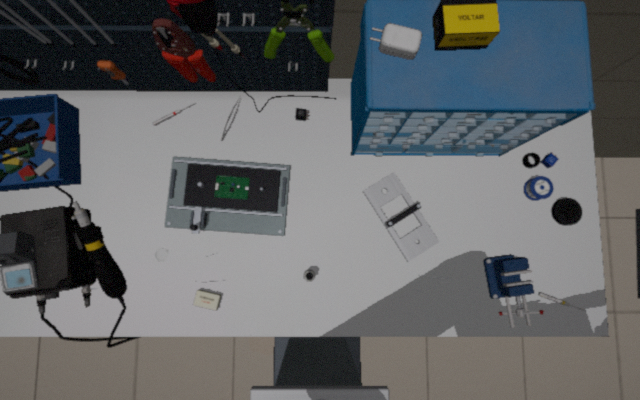

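View pics/side0.png

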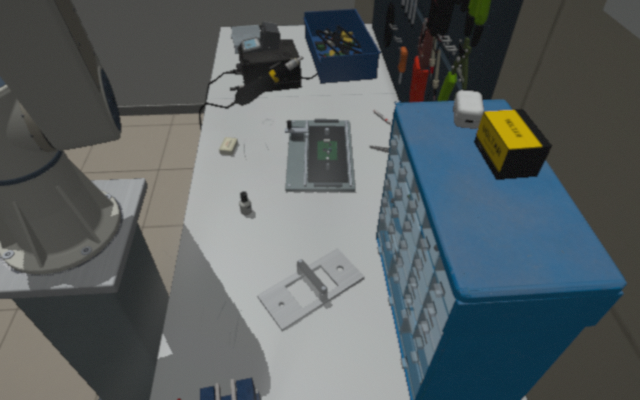

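```bash
python3 - <<'E'
from h import *
a=cv2.imread('pics/top0.png')
f=cv2.resize(a[165:270,350:450],None,fx=5.7,fy=5.7,interpolation=cv2.INTER_CUBIC)
g=cv2.resize(a[150:240,160:296],None,fx=5.8,fy=5.8,interpolation=cv2.INTER_CUBIC)
cv2.imwrite('pics/cf.png',f);cv2.imwrite('pics/cg.png',g); print(f.shape,g.shape)
E
```

```text
(598, 570, 3) (522, 789, 3)
```

View pics/cf.png

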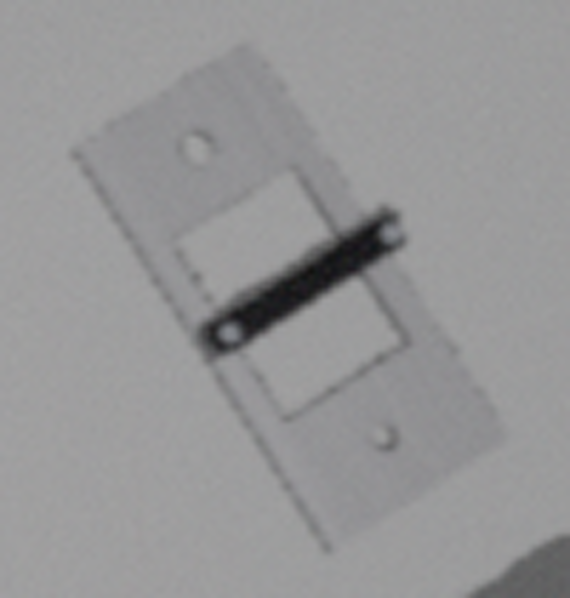

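View pics/cg.png

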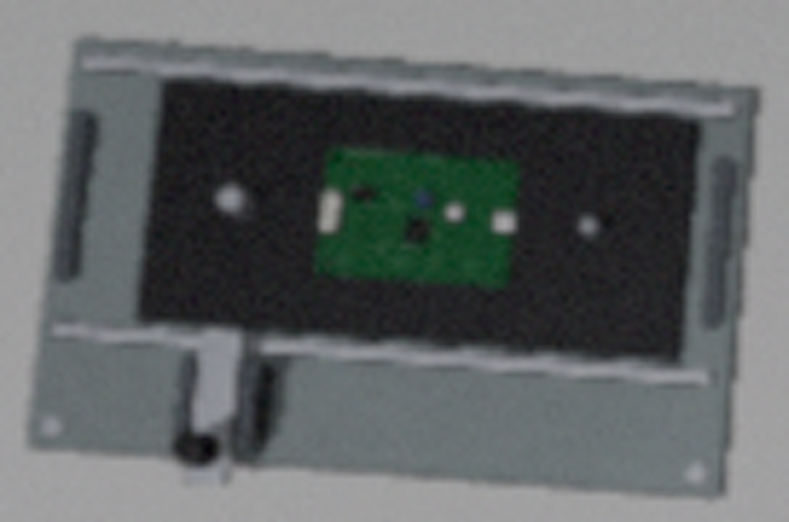

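```bash
python3 - <<'E'
from h import *
c=np.load('pics/top0.npz')
F=lambda u,v,z:pt(c,350+u/5.7-.4,165+v/5.7-.4,z)
G=lambda u,v,z:pt(c,160+u/5.8-.4,150+v/5.8-.4,z)
def pose(p,q): # +y point, -y point
    d=(p-q)[:2]; return ((p+q)/2).round(1), np.degrees(np.arctan2(-d[0],d[1])).round(2), np.linalg.norm(d).round(1)
print('holes',pose(F(195,150,6),F(383,438,6)))
P=F(230,332,47);Q=F(390,232,47); d=Q-P
print('handle',(P+Q)/2,np.degrees(np.arctan2(d[1],d[0])),np.linalg.norm(d))
FC=[F(*x,8) for x in ((72,152),(250,42),(505,438),(330,552))];print('corners',np.mean(FC,0),pose((FC[0]+FC[1])/2,(FC[2]+FC[3])/2))
print('pins',pose(G(230,198,40),G(588,225,40)))
B=[G(*x,12) for x in ((80,38),(757,90),(720,497),(28,447))]
m=np.mean(B,0); ps=pose((B[0]+B[3])/2,(B[1]+B[2])/2); print('base',ps)
S=[G(*x,22) for x in ((162,80),(700,120),(683,362),(138,320))]
print('shuttle',pose((S[0]+S[3])/2,(S[1]+S[2])/2))
y=np.radians(ps[1]);Rm=np.array([[np.cos(y),-np.sin(y)],[np.sin(y),np.cos(y)]])
o=m[:2]-Rm@[-18,0];print('origin',o,'pins in fix',[(Rm.T@(G(*k,40)[:2]-o)).round(1) for k in((230,198),(588,225))],'shut',Rm.T@(np.mean(S,0)[:2]-o))
k=G(197,447,66);print('knob',k,Rm.T@(k[:2]-o))
for n,(u,v,z) in dict(bottle=(310,272,62),box=(207,299,18),relay=(302,114,22)).items(): print(n,pt(c,u,v,z).round(0))
E
```

```text
holes (array([ 547. , -193.3,    6. ]), np.float64(-57.68), np.float64(143.9))
handle [ 548.09281008 -193.7787547    47.        ] -58.20735084692698 77.5547616305188
corners [ 546.42009301 -192.84058261    8.        ] (array([ 546.4, -192.8,    8. ]), np.float64(-58.02), np.float64(197.7))
pins (array([612.8, 209.8,  40. ]), np.float64(-4.12), np.float64(144.1))
base (array([594.4, 219.9,  12. ]), np.float64(-4.07), np.float64(282.7))
shuttle (array([612.2, 208.5,  22. ]), np.float64(-4.13), np.float64(222.0))
origin [612.36044867 218.6035675 ] pins in fix [array([ 1.1, 63.3]), array([  1. , -80.8])] shut [  0.5165721  -10.11361643]
knob [516.45224768 283.51728057  66.        ] [-100.27359059   57.9429046 ]
bottle [417.  22.  62.]
box [353. 260.  18.]
relay [794.  44.  22.]
```

Request:
move_arm(
  moves=[
    {"dx": 0.986, "dy": -0.604, "hand": 50},
    {"dx": 0.986, "dy": -0.604},
    {"dx": 0.986, "dy": -0.604},
    {"dx": 0.986, "dy": -0.604},
    {"dx": 0.986, "dy": -0.604},
    {"dx": 0.986, "dy": -0.604},
    {"dx": 0.986, "dy": -0.604},
    {"dx": 0.986, "dy": -0.604},
    {"dx": 0.986, "dy": -0.604},
    {"dx": 0.986, "dy": -0.604},
    {"dx": 0.986, "dy": -0.604},
    {"dx": 0.986, "dy": -0.604},
    {"dx": 0.986, "dy": -0.604},
    {"dx": 0.986, "dy": -0.604},
    {"dx": 0.986, "dy": -0.604},
    {"dx": 0.986, "dy": -0.604},
    {"az": -0.983},
    {"az": -0.983},
    {"az": -0.983},
    {"az": -0.983},
  ],
)

```text
invalid input
```

Request:
move_arm(
  moves=[
    {"az": -0.983},
    {"az": -0.983},
    {"az": -0.983},
    {"az": -0.983},
    {"az": -0.983},
    {"az": -0.983},
    {"az": -0.983},
    {"az": -0.983},
    {"az": -0.983},
    {"az": -0.983},
    {"az": -0.983},
    {"az": -0.983},
    {"az": -0.983},
    {"az": -0.983},
    {"hand": 50},
  ],
)

```text
invalid input
```

```bash
cat >> h.py <<'E'
def st():
    s=arm.observe(); M=R.from_rotvec(s['tool_rot']).as_matrix()
    print('t',round(s['time_s'],2),'tcp',np.round(s['tool_pos'],1),'phi',np.degrees(np.arctan2(M[1,0],M[0,0])).round(2),'tilt',M[:2,2].round(3),'F',np.round(s['contact_force'],1),'M',np.round(s['moment'],2),'w',round(s['width'],1),'gf',round(s['gripper_force'],1),'q',np.round(s['joint_pos'],2)); return s,M
def to(x,y,z):
    s,M=st(); print('units',(M.T@(np.array([x,y,z])-s['tool_pos'])/30).round(3))
E
python3 - <<'E'
from h import *
st()
c=shot('wrist','w0'); print(c['world_from_camera'].round(2).tolist())
E
```

```text
t 0.1 tcp [ 170.7 -600.8  214. ] phi 15.86 tilt [-0.     0.001] F [-0.1  0.7 -0.2] M [-0.01  0.   -0.04] w 91.8 gf 0.0 q [-1.3   0.35  1.63  0.    1.16 -0.  ]
[[0.27, -0.92, -0.28, 249.83], [-0.96, -0.26, -0.08, -578.52], [-0.0, 0.29, -0.96, 384.76], [0.0, 0.0, 0.0, 1.0]]
```

View pics/w0.png

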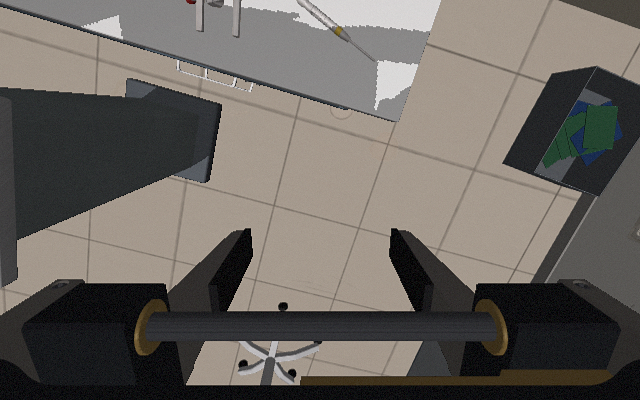

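Both calls were refused, so the arm hasn't moved. The picture shows the floor at the start pose. I'll retry with every key in each row.

Request:
move_arm(
  moves=[
    {"hand": 50, "dx": 0.986, "dy": -0.604, "dz": 0, "ax": 0, "ay": 0, "az": 0},
    {"hand": 50, "dx": 0.986, "dy": -0.604, "dz": 0, "ax": 0, "ay": 0, "az": 0},
    {"hand": 50, "dx": 0.986, "dy": -0.604, "dz": 0, "ax": 0, "ay": 0, "az": 0},
    {"hand": 50, "dx": 0.986, "dy": -0.604, "dz": 0, "ax": 0, "ay": 0, "az": 0},
    {"hand": 50, "dx": 0.986, "dy": -0.604, "dz": 0, "ax": 0, "ay": 0, "az": 0},
    {"hand": 50, "dx": 0.986, "dy": -0.604, "dz": 0, "ax": 0, "ay": 0, "az": 0},
    {"hand": 50, "dx": 0.986, "dy": -0.604, "dz": 0, "ax": 0, "ay": 0, "az": 0},
    {"hand": 50, "dx": 0.986, "dy": -0.604, "dz": 0, "ax": 0, "ay": 0, "az": 0},
    {"hand": 50, "dx": 0.986, "dy": -0.604, "dz": 0, "ax": 0, "ay": 0, "az": 0},
    {"hand": 50, "dx": 0.986, "dy": -0.604, "dz": 0, "ax": 0, "ay": 0, "az": 0},
    {"hand": 50, "dx": 0.986, "dy": -0.604, "dz": 0, "ax": 0, "ay": 0, "az": 0},
    {"hand": 50, "dx": 0.986, "dy": -0.604, "dz": 0, "ax": 0, "ay": 0, "az": 0},
    {"hand": 50, "dx": 0.986, "dy": -0.604, "dz": 0, "ax": 0, "ay": 0, "az": 0},
    {"hand": 50, "dx": 0.986, "dy": -0.604, "dz": 0, "ax": 0, "ay": 0, "az": 0},
    {"hand": 50, "dx": 0.986, "dy": -0.604, "dz": 0, "ax": 0, "ay": 0, "az": 0},
    {"hand": 50, "dx": 0.986, "dy": -0.604, "dz": 0, "ax": 0, "ay": 0, "az": 0},
  ],
)

```text
time_s: 1.75
tool_pos: [547.5, -191.7, 214.4]
tool_rot: [-3.111, -0.434, 0.001]
contact_force: [0.1, -0.5, 1.1]
width: 50.1
gripper_force: 0.0
```

Request:
move_arm(
  moves=[
    {"hand": 50, "dx": 0, "dy": 0, "dz": 0, "ax": 0, "ay": 0, "az": -0.983},
    {"hand": 50, "dx": 0, "dy": 0, "dz": 0, "ax": 0, "ay": 0, "az": -0.983},
    {"hand": 50, "dx": 0, "dy": 0, "dz": 0, "ax": 0, "ay": 0, "az": -0.983},
    {"hand": 50, "dx": 0, "dy": 0, "dz": 0, "ax": 0, "ay": 0, "az": -0.983},
    {"hand": 50, "dx": 0, "dy": 0, "dz": 0, "ax": 0, "ay": 0, "az": -0.983},
    {"hand": 50, "dx": 0, "dy": 0, "dz": 0, "ax": 0, "ay": 0, "az": -0.983},
    {"hand": 50, "dx": 0, "dy": 0, "dz": 0, "ax": 0, "ay": 0, "az": -0.983},
    {"hand": 50, "dx": 0, "dy": 0, "dz": 0, "ax": 0, "ay": 0, "az": -0.983},
    {"hand": 50, "dx": 0, "dy": 0, "dz": 0, "ax": 0, "ay": 0, "az": -0.983},
    {"hand": 50, "dx": 0, "dy": 0, "dz": 0, "ax": 0, "ay": 0, "az": -0.983},
    {"hand": 50, "dx": 0, "dy": 0, "dz": 0, "ax": 0, "ay": 0, "az": -0.983},
    {"hand": 50, "dx": 0, "dy": 0, "dz": 0, "ax": 0, "ay": 0, "az": -0.983},
    {"hand": 50, "dx": 0, "dy": 0, "dz": 0, "ax": 0, "ay": 0, "az": -0.983},
    {"hand": 50, "dx": 0, "dy": 0, "dz": 0, "ax": 0, "ay": 0, "az": -0.983},
    {"hand": 50, "dx": 0, "dy": 0, "dz": 0, "ax": 0, "ay": 0, "az": -0.983},
    {"hand": 50, "dx": 0, "dy": 0, "dz": 0, "ax": 0, "ay": 0, "az": -0.983},
    {"hand": 50, "dx": 0, "dy": 0, "dz": 0, "ax": 0, "ay": 0, "az": -0.983},
    {"hand": 50, "dx": 0, "dy": 0, "dz": 0, "ax": 0, "ay": 0, "az": -0.983},
    {"hand": 50, "dx": 0, "dy": 0, "dz": 0, "ax": 0, "ay": 0, "az": 0},
  ],
)

```text
time_s: 3.65
tool_pos: [546.6, -192.9, 214.3]
tool_rot: [-1.52, -2.749, 0.0]
contact_force: [-0.3, -0.2, -0.8]
width: 50.2
gripper_force: 0.0
```

```bash
python3 - <<'E'
from h import *
to(547.3,-193.3,21)
c=shot('wrist','w1'); print(c['world_from_camera'].round(2).tolist())
E
```

```text
t 3.65 tcp [ 546.6 -192.9  214.3] phi 122.11 tilt [-0.  0.] F [-0.3 -0.2 -0.8] M [-0.07 -0.09  0.08] w 50.2 gf 0.0 q [-0.34  0.28  1.73 -0.    1.13 -0.9 ]
units [-0.024  0.015  6.444]
[[0.85, 0.51, 0.16, 501.93], [0.53, -0.81, -0.25, -122.89], [-0.0, 0.29, -0.96, 385.2], [0.0, 0.0, 0.0, 1.0]]
```

View pics/w1.png

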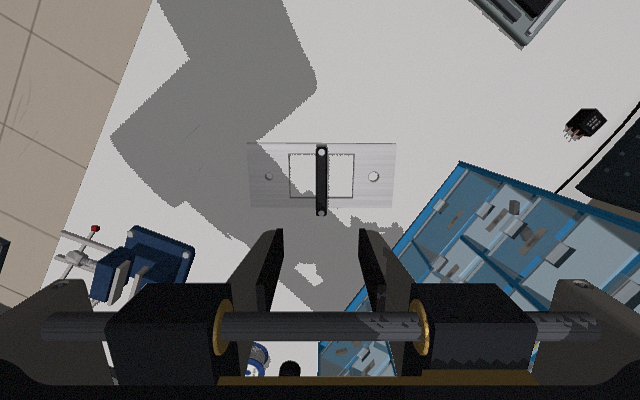

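The handle is in view, aligned and between the fingers. Its posts are at about (321.5,151) and (321,213), and the holes at (269,177) and (373,177).

```bash
python3 - <<'E'
from h import *
c=np.load('pics/w1.npz')
P,Q=pt(c,321.5,152.5,47),pt(c,321.2,212.5,47);A,B=pt(c,269,176.5,8),pt(c,373.5,176.5,8)
print((P+Q)/2,np.degrees(np.arctan2(*(P-Q)[1::-1])),np.linalg.norm(P-Q)); print((A+B)/2,np.degrees(np.arctan2(*(A-B)[:2])),np.linalg.norm(A-B))
E
```

```text
[ 547.82779124 -194.54796663   47.        ] 121.91998667521348 76.62448901064369
[ 547.7480004  -194.54467578    8.        ] -122.16028971974099 143.60316438059863
```

Request:
move_arm(
  moves=[
    {"hand": 50, "dx": 0, "dy": 0, "dz": 0.95, "ax": 0, "ay": 0, "az": 0},
    {"hand": 50, "dx": 0, "dy": 0, "dz": 0.95, "ax": 0, "ay": 0, "az": 0},
    {"hand": 50, "dx": 0, "dy": 0, "dz": 0.95, "ax": 0, "ay": 0, "az": 0},
    {"hand": 50, "dx": 0, "dy": 0, "dz": 0.95, "ax": 0, "ay": 0, "az": 0},
    {"hand": 50, "dx": 0, "dy": 0, "dz": 0.95, "ax": 0, "ay": 0, "az": 0},
    {"hand": 50, "dx": 0, "dy": 0, "dz": 0.95, "ax": 0, "ay": 0, "az": 0},
    {"hand": 50, "dx": 0, "dy": 0, "dz": 0.4, "ax": 0, "ay": 0, "az": 0},
    {"hand": 50, "dx": 0, "dy": 0, "dz": 0.34, "ax": 0, "ay": 0, "az": 0},
    {"hand": 50, "dx": 0, "dy": 0, "dz": 0, "ax": 0, "ay": 0, "az": 0},
  ],
)

```text
time_s: 4.6
tool_pos: [546.5, -192.9, 20.8]
tool_rot: [-1.523, -2.746, 0.0]
contact_force: [-0.2, 0.0, -0.3]
width: 49.6
gripper_force: 0.0
```

Request:
move_arm(
  moves=[
    {"hand": 50, "dx": -0.05, "dy": 0, "dz": 0, "ax": 0, "ay": 0, "az": 0},
    {"hand": 5, "dx": 0, "dy": 0, "dz": 0, "ax": 0, "ay": 0, "az": 0},
    {"hand": 5, "dx": 0, "dy": 0, "dz": 0, "ax": 0, "ay": 0, "az": 0},
    {"hand": 5, "dx": 0, "dy": 0, "dz": 0, "ax": 0, "ay": 0, "az": 0},
    {"hand": 5, "dx": 0, "dy": 0, "dz": 0, "ax": 0, "ay": 0, "az": 0},
    {"hand": 5, "dx": 0, "dy": 0, "dz": 0, "ax": 0, "ay": 0, "az": 0},
    {"hand": 5, "dx": 0, "dy": 0, "dz": 0, "ax": 0, "ay": 0, "az": 0},
    {"hand": 5, "dx": 0, "dy": 0, "dz": 0, "ax": 0, "ay": 0, "az": 0},
  ],
)

```text
time_s: 5.4
tool_pos: [547.8, -194.3, 21.6]
tool_rot: [1.523, 2.748, 0.0]
contact_force: [-0.7, 1.2, 4.1]
width: 13.7
gripper_force: 30.0
```

Request:
move_arm(
  moves=[
    {"hand": 5, "dx": 0, "dy": 0, "dz": -0.4, "ax": 0, "ay": 0, "az": 0},
    {"hand": 5, "dx": 0, "dy": 0, "dz": -0.8, "ax": 0, "ay": 0, "az": 0},
    {"hand": 5, "dx": 0, "dy": 0, "dz": -0.9, "ax": 0, "ay": 0, "az": 0},
    {"hand": 5, "dx": 0, "dy": 0, "dz": -0.9, "ax": 0, "ay": 0, "az": 0},
    {"hand": 5, "dx": 0, "dy": 0, "dz": -0.9, "ax": 0, "ay": 0, "az": 0},
    {"hand": 5, "dx": 0, "dy": 0, "dz": -0.5, "ax": 0, "ay": 0, "az": 0},
    {"hand": 5, "dx": 0, "dy": 0, "dz": 0, "ax": 0, "ay": 0, "az": 0},
  ],
)

```text
time_s: 6.1
tool_pos: [548.8, -194.7, 155.6]
tool_rot: [1.521, 2.745, 0.001]
contact_force: [0.2, -0.5, -3.2]
width: 13.6
gripper_force: 30.0
```

```bash
python3 - <<'E'
from h import *
to(612.5,209.5,120)
E
```

```text
t 6.1 tcp [ 548.8 -194.7  155.6] phi 122.02 tilt [ 0.003 -0.001] F [ 0.2 -0.5 -3.2] M [-0.06 -0.15 -0.03] w 13.6 gf 30.0 q [-0.34  0.35  1.78 -0.    1.   -0.9 ]
units [10.3    8.944  1.175]
```

Request:
move_arm(
  moves=[
    {"hand": 5, "dx": 0.4, "dy": 0.345, "dz": 0, "ax": 0, "ay": 0, "az": 0},
    {"hand": 5, "dx": 0.76, "dy": 0.66, "dz": 0, "ax": 0, "ay": 0, "az": 0},
    {"hand": 5, "dx": 0.76, "dy": 0.66, "dz": 0, "ax": 0, "ay": 0, "az": 0},
    {"hand": 5, "dx": 0.76, "dy": 0.66, "dz": 0, "ax": 0, "ay": 0, "az": 0},
    {"hand": 5, "dx": 0.76, "dy": 0.66, "dz": 0, "ax": 0, "ay": 0, "az": 0},
    {"hand": 5, "dx": 0.76, "dy": 0.66, "dz": 0, "ax": 0, "ay": 0, "az": 0},
    {"hand": 5, "dx": 0.76, "dy": 0.66, "dz": 0, "ax": 0, "ay": 0, "az": 0},
    {"hand": 5, "dx": 0.76, "dy": 0.66, "dz": 0, "ax": 0, "ay": 0, "az": 0},
    {"hand": 5, "dx": 0.76, "dy": 0.66, "dz": 0, "ax": 0, "ay": 0, "az": 0},
    {"hand": 5, "dx": 0.76, "dy": 0.66, "dz": 0, "ax": 0, "ay": 0, "az": 0},
    {"hand": 5, "dx": 0.76, "dy": 0.66, "dz": 0, "ax": 0, "ay": 0, "az": 0},
    {"hand": 5, "dx": 0.76, "dy": 0.66, "dz": 0, "ax": 0, "ay": 0, "az": 0},
    {"hand": 5, "dx": 0.76, "dy": 0.66, "dz": 0, "ax": 0, "ay": 0, "az": 0},
    {"hand": 5, "dx": 0.76, "dy": 0.66, "dz": 0, "ax": 0, "ay": 0, "az": 0},
    {"hand": 5, "dx": 0, "dy": 0, "dz": 0, "ax": 0, "ay": 0, "az": 0},
  ],
)

```text
time_s: 7.6
tool_pos: [610.1, 213.2, 151.3]
tool_rot: [-1.518, -2.748, 0.001]
contact_force: [-0.4, -0.1, -3.1]
width: 13.8
gripper_force: 30.0
```

Request:
move_arm(
  moves=[
    {"hand": 5, "dx": 0, "dy": 0, "dz": 0, "ax": 0, "ay": 0, "az": -0.4},
    {"hand": 5, "dx": 0, "dy": 0, "dz": 0, "ax": 0, "ay": 0, "az": -0.78},
    {"hand": 5, "dx": 0, "dy": 0, "dz": 0, "ax": 0, "ay": 0, "az": -0.78},
    {"hand": 5, "dx": 0, "dy": 0, "dz": 0, "ax": 0, "ay": 0, "az": -0.78},
    {"hand": 5, "dx": 0, "dy": 0, "dz": 0, "ax": 0, "ay": 0, "az": -0.78},
    {"hand": 5, "dx": 0, "dy": 0, "dz": 0, "ax": 0, "ay": 0, "az": -0.78},
    {"hand": 5, "dx": 0, "dy": 0, "dz": 0, "ax": 0, "ay": 0, "az": -0.78},
    {"hand": 5, "dx": 0, "dy": 0, "dz": 0, "ax": 0, "ay": 0, "az": -0.78},
    {"hand": 5, "dx": 0, "dy": 0, "dz": 0, "ax": 0, "ay": 0, "az": -0.78},
    {"hand": 5, "dx": 0, "dy": 0, "dz": 0, "ax": 0, "ay": 0, "az": -0.78},
    {"hand": 5, "dx": 0, "dy": 0, "dz": 0, "ax": 0, "ay": 0, "az": -0.78},
    {"hand": 5, "dx": 0, "dy": 0, "dz": 0, "ax": 0, "ay": 0, "az": -0.78},
    {"hand": 5, "dx": 0, "dy": 0, "dz": 0, "ax": 0, "ay": 0, "az": 0},
  ],
)

```text
time_s: 8.9
tool_pos: [609.8, 208.8, 151.7]
tool_rot: [-0.111, -3.137, 0.002]
contact_force: [-0.7, -0.0, -2.3]
width: 13.6
gripper_force: 30.0
```

```bash
python3 - <<'E'
from h import *
to(612.5,209.5,80)
c=shot('wrist','w2'); shot('side','s2')
cv2.imwrite('pics/w2c.png',cv2.resize(c['frame'][60:260,170:470,::-1],None,fx=2.6,fy=2.6,interpolation=cv2.INTER_CUBIC))
E
```

```text
t 8.9 tcp [609.8 208.8 151.7] phi 175.96 tilt [-0.003 -0.001] F [-0.7 -0.  -2.3] M [ 0.05 -0.14  0.01] w 13.6 gf 30.0 q [ 0.33  0.45  1.64  0.    1.06 -1.17]
units [-0.095  0.031  2.39 ]
```

View pics/w2c.png

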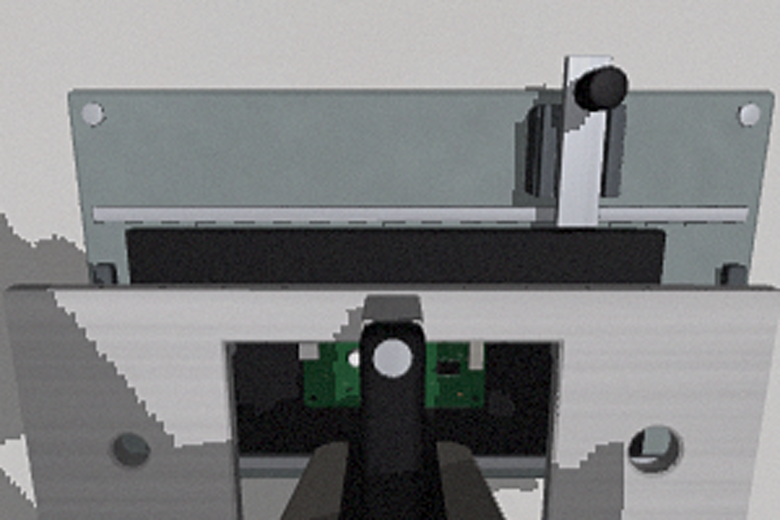

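```bash
python3 - <<'E'
from h import *
c=np.load('pics/w2.npz')
W=lambda u,v,z:pt(c,170+u/2.6-.3,60+v/2.6-.3,z)
yaw=np.radians(-4.1);ex=np.array([np.cos(yaw),np.sin(yaw)]);ey=np.array([-ex[1],ex[0]])
def edge(n,a,b,z,off,):
    A,B=W(*a,z)[:2],W(*b,z)[:2]; d=B-A; m=(A+B)/2
    print(n,'mid',m,'yaw',np.degrees(np.arctan2(d[1],d[0]))-90,'len',np.linalg.norm(d),'centre',m+ex*off)
edge('shuttle',(127,230),(665,229),22,50)
edge('base',(69,92),(773,91),12,104)
edge('frame',(7,289),(777,287),138,45)
edge('fholes',(131,449),(656,448),137,0)
print('knob',W(601,88,66))
E
```

```text
shuttle mid [562.64186561 213.00101552] yaw -3.872830061090184 len 219.93224121010746 centre [612.51390476 209.42614331]
base mid [509.83205214 226.62212014] yaw -3.9219836211866124 len 281.9904682186664 centre [613.56589356 219.18638593]
frame mid [563.60864168 211.50888846] yaw -3.8181870098855626 len 197.92267804290498 centre [608.49347691 208.29150346]
fholes mid [608.74858224 208.84225944] yaw -3.823199000960031 len 145.06453959539908 centre [608.74858224 208.84225944]
knob [515.84654318 284.05032632  66.        ]
```

Request:
move_arm(
  moves=[
    {"hand": 5, "dx": -0.11, "dy": 0.035, "dz": 0.3, "ax": 0, "ay": 0, "az": 0},
    {"hand": 5, "dx": 0, "dy": 0, "dz": 0.7, "ax": 0, "ay": 0, "az": 0},
    {"hand": 5, "dx": 0, "dy": 0, "dz": 0.7, "ax": 0, "ay": 0, "az": 0},
    {"hand": 5, "dx": 0, "dy": 0, "dz": 0.7, "ax": 0, "ay": 0, "az": 0},
    {"hand": 5, "dx": 0, "dy": 0, "dz": 0.3, "ax": 0, "ay": 0, "az": 0},
    {"hand": 5, "dx": 0, "dy": 0, "dz": 0.1, "ax": 0, "ay": 0, "az": 0},
    {"hand": 5, "dx": 0, "dy": 0, "dz": 0, "ax": 0, "ay": 0, "az": 0},
    {"hand": 5, "dx": 0, "dy": 0, "dz": 0, "ax": 0, "ay": 0, "az": 0},
  ],
)

```text
time_s: 9.8
tool_pos: [615.2, 210.2, 70.3]
tool_rot: [0.113, 3.138, 0.001]
contact_force: [0.1, 0.1, -2.3]
width: 13.3
gripper_force: 30.0
```

```bash
python3 - <<'E'
from h import *
to(613.2,209.6,60)
E
```

```text
t 9.8 tcp [615.2 210.2  70.3] phi 175.89 tilt [0.001 0.   ] F [ 0.1  0.1 -2.3] M [ 0.08 -0.1  -0.02] w 13.3 gf 30.0 q [ 0.33  0.55  1.69 -0.    0.91 -1.17]
units [ 0.064 -0.026  0.342]
```

Request:
move_arm(
  moves=[
    {"hand": 5, "dx": 0.04, "dy": -0.015, "dz": 0.1, "ax": 0, "ay": 0, "az": 0},
    {"hand": 5, "dx": 0, "dy": 0, "dz": 0.1, "ax": 0, "ay": 0, "az": 0},
    {"hand": 5, "dx": 0, "dy": 0, "dz": 0, "ax": 0, "ay": 0, "az": 0},
    {"hand": 5, "dx": 0, "dy": 0, "dz": 0, "ax": 0, "ay": 0, "az": 0},
  ],
)

```text
time_s: 10.2
tool_pos: [613.2, 209.6, 63.4]
tool_rot: [0.112, 3.14, -0.0]
contact_force: [-0.5, -0.1, -2.8]
width: 13.6
gripper_force: 30.0
```

```bash
python3 - <<'E'
from h import *
to(613.2,209.6,60)
c=shot('wrist','w3'); shot('top','t3'); st()
cv2.imwrite('pics/w3c.png',cv2.resize(c['frame'][60:260,170:470,::-1],None,fx=2.6,fy=2.6,interpolation=cv2.INTER_CUBIC))
E
```

```text
t 10.2 tcp [613.2 209.6  63.4] phi 175.9 tilt [ 0. -0.] F [-0.5 -0.1 -2.8] M [ 0.03 -0.18 -0.04] w 13.6 gf 30.0 q [ 0.33  0.55  1.69 -0.    0.9  -1.17]
units [ 0.001 -0.001  0.114]
t 10.3 tcp [613.3 209.7  63.5] phi 175.9 tilt [0. 0.] F [ 0.4 -0.5 -3. ] M [ 0.03 -0.13 -0.02] w 13.5 gf 30.0 q [ 0.33  0.55  1.69  0.    0.9  -1.17]
```

View pics/w3c.png

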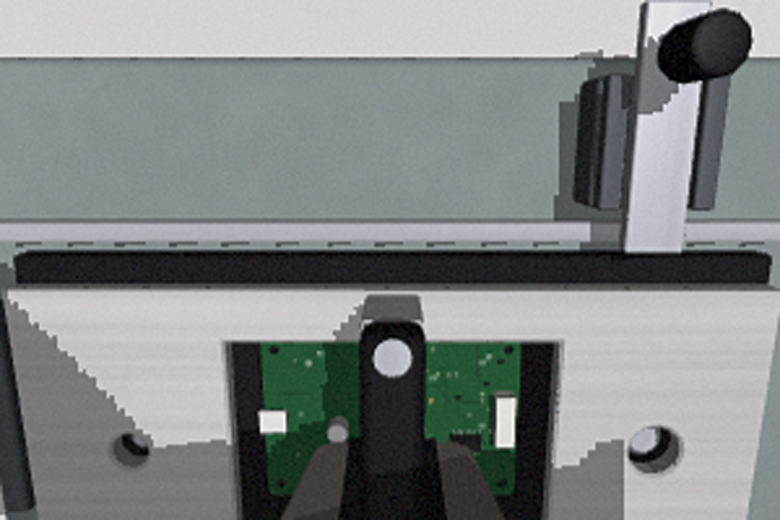

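```bash
python3 - <<'E'
from h import *
c=np.load('pics/w3.npz')
W=lambda u,v,z:pt(c,170+u/2.6-.3,60+v/2.6-.3,z)
g=c['frame'][60:260,170:470,::-1]
for n,(u,v) in dict(L=(130,449),Rr=(656,449)).items():
    x,y=int(u/2.6),int(v/2.6); cv2.imwrite(f'pics/h{n}.png',cv2.resize(g[y-15:y+16,x-18:x+19],None,fx=10,fy=10,interpolation=cv2.INTER_CUBIC)); print(n,x,y)
cv2.imwrite('pics/hh.png',np.hstack([cv2.imread('pics/hL.png'),cv2.imread('pics/hRr.png')]))
A,B=W(131,449,49),W(656,449,49); print(A,B,np.linalg.norm(A-B))
A,B=W(15,253,22),W(771,253,22); print('shuttle edge',A,B,np.linalg.norm(A-B),(A+B)[:2]/2+50*np.array([.9974,-.0715]))
A,B=W(5,290,49),W(780,288,49); print('frame edge',A,B,np.linalg.norm(A-B),(A+B)[:2]/2+45*np.array([.9974,-.0715]))
E
```

```text
L 50 172
Rr 252 172
[607.17845239 137.41676851  49.        ] [617.37596546 281.95325054  49.        ] 144.89576912293487
shuttle edge [554.60474168 103.1976637   22.        ] [570.16011553 322.90495722  22.        ] 220.25726885049858 [612.25242861 209.47631046]
frame edge [560.70382358 112.76728643  49.        ] [574.29428999 312.265216    49.        ] 199.96030775614256 [612.38205678 209.29875122]
```

View pics/hh.png

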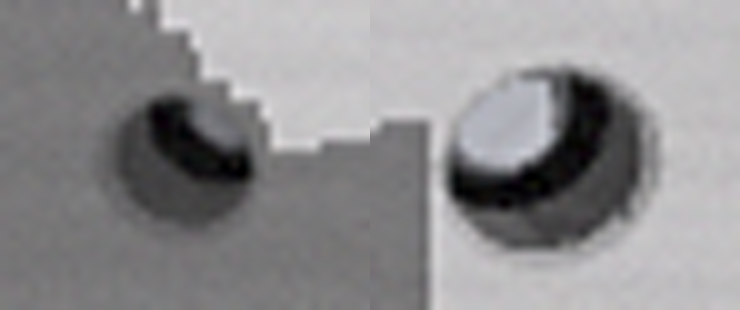

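```bash
python3 - <<'E'
from h import *
c=np.load('pics/w3.npz')
A=pt(c,170+234+13.3-.5,60+157+12-.5,40);B=pt(c,170+32+22.-.5,60+157+11.5-.5,40)
h1=pt(c,170+234+18-.5,60+157+15.8-.5,50);h2=pt(c,170+32+18.5-.5,60+157+16-.5,50)
print('pins',A,B,np.linalg.norm(A-B)); print('holes',h1,h2,np.linalg.norm(h1-h2)); print((A-h1).round(1),(B-h2).round(1))
E
```

```text
pins [618.17422433 281.18988587  40.        ] [607.5795054  136.80933374  40.        ] 144.76875319975974
holes [616.80563093 281.23008631  50.        ] [606.83906279 137.7625359   50.        ] 143.81331823695822
[  1.4  -0.  -10. ] [  0.7  -1.  -10. ]
```

Request:
move_arm(
  moves=[
    {"hand": 5, "dx": -0.02, "dy": -0.01, "dz": 0, "ax": 0, "ay": 0, "az": 0},
    {"hand": 5, "dx": 0, "dy": 0, "dz": 0.05, "ax": 0, "ay": 0, "az": 0},
    {"hand": 5, "dx": 0, "dy": 0, "dz": 0.05, "ax": 0, "ay": 0, "az": 0},
    {"hand": 5, "dx": 0, "dy": 0, "dz": 0.05, "ax": 0, "ay": 0, "az": 0},
    {"hand": 5, "dx": 0, "dy": 0, "dz": 0, "ax": 0, "ay": 0, "az": 0},
  ],
)

```text
time_s: 10.8
tool_pos: [613.6, 209.2, 58.5]
tool_rot: [-0.112, -3.139, 0.0]
contact_force: [-0.4, -0.2, -3.2]
width: 13.7
gripper_force: 30.0
```

Request:
move_arm(
  moves=[
    {"hand": 5, "dx": 0, "dy": 0, "dz": 0.04, "ax": 0, "ay": 0, "az": 0},
    {"hand": 5, "dx": 0, "dy": 0, "dz": 0.04, "ax": 0, "ay": 0, "az": 0},
    {"hand": 5, "dx": 0, "dy": 0, "dz": 0, "ax": 0, "ay": 0, "az": 0},
  ],
)

```text
time_s: 11.1
tool_pos: [613.7, 209.2, 56.3]
tool_rot: [-0.112, -3.139, 0.0]
contact_force: [-0.3, 0.3, -4.2]
width: 13.4
gripper_force: 30.0
```

Request:
move_arm(
  moves=[
    {"hand": 5, "dx": 0, "dy": 0, "dz": 0.05, "ax": 0, "ay": 0, "az": 0},
    {"hand": 5, "dx": 0, "dy": 0, "dz": 0.05, "ax": 0, "ay": 0, "az": 0},
    {"hand": 5, "dx": 0, "dy": 0, "dz": 0.05, "ax": 0, "ay": 0, "az": 0},
    {"hand": 5, "dx": 0, "dy": 0, "dz": 0, "ax": 0, "ay": 0, "az": 0},
  ],
)

```text
time_s: 11.5
tool_pos: [613.6, 209.2, 51.7]
tool_rot: [-0.112, -3.139, 0.0]
contact_force: [-0.1, 0.3, -2.6]
width: 13.4
gripper_force: 30.0
```

Request:
move_arm(
  moves=[
    {"hand": 5, "dx": 0, "dy": 0, "dz": 0.05, "ax": 0, "ay": 0, "az": 0},
    {"hand": 5, "dx": 0, "dy": 0, "dz": 0.05, "ax": 0, "ay": 0, "az": 0},
    {"hand": 5, "dx": 0, "dy": 0, "dz": 0.05, "ax": 0, "ay": 0, "az": 0},
    {"hand": 5, "dx": 0, "dy": 0, "dz": 0, "ax": 0, "ay": 0, "az": 0},
  ],
)

```text
time_s: 11.9
tool_pos: [613.6, 209.2, 47.2]
tool_rot: [-0.112, -3.139, 0.0]
contact_force: [-0.0, 0.4, -1.9]
width: 13.8
gripper_force: 30.0
```

Request:
move_arm(
  moves=[
    {"hand": 5, "dx": 0, "dy": 0, "dz": 0.04, "ax": 0, "ay": 0, "az": 0},
    {"hand": 5, "dx": 0, "dy": 0, "dz": 0.04, "ax": 0, "ay": 0, "az": 0},
    {"hand": 5, "dx": 0, "dy": 0, "dz": 0, "ax": 0, "ay": 0, "az": 0},
  ],
)

```text
time_s: 12.2
tool_pos: [613.7, 209.3, 44.9]
tool_rot: [-0.112, -3.139, 0.0]
contact_force: [-0.5, 0.6, -2.4]
width: 13.7
gripper_force: 30.0
```

Request:
move_arm(
  moves=[
    {"hand": 5, "dx": 0, "dy": 0, "dz": 0.02, "ax": 0, "ay": 0, "az": 0},
    {"hand": 5, "dx": 0, "dy": 0, "dz": 0.02, "ax": 0, "ay": 0, "az": 0},
    {"hand": 5, "dx": 0, "dy": 0, "dz": 0, "ax": 0, "ay": 0, "az": 0},
  ],
)

```text
time_s: 12.5
tool_pos: [613.8, 209.3, 43.8]
tool_rot: [-0.112, -3.139, 0.0]
contact_force: [-0.7, 0.2, -2.6]
width: 13.6
gripper_force: 30.0
```

Request:
move_arm(
  moves=[
    {"hand": 5, "dx": 0, "dy": 0, "dz": 0.02, "ax": 0, "ay": 0, "az": 0},
    {"hand": 5, "dx": 0, "dy": 0, "dz": 0, "ax": 0, "ay": 0, "az": 0},
  ],
)

```text
time_s: 12.7
tool_pos: [613.9, 209.3, 43.6]
tool_rot: [0.112, 3.139, 0.0]
contact_force: [-2.2, -0.8, 1.5]
width: 14.0
gripper_force: 30.0
```

Request:
move_arm(
  moves=[
    {"hand": 5, "dx": 0, "dy": 0, "dz": 0.02, "ax": 0, "ay": 0, "az": 0},
    {"hand": 5, "dx": 0, "dy": 0, "dz": 0, "ax": 0, "ay": 0, "az": 0},
  ],
)

```text
time_s: 12.9
tool_pos: [613.9, 209.3, 43.6]
tool_rot: [0.112, 3.139, 0.0]
contact_force: [-3.3, -1.4, 7.1]
width: 13.8
gripper_force: 30.0
```

Request:
move_arm(
  moves=[
    {"hand": 45, "dx": 0, "dy": 0, "dz": 0, "ax": 0, "ay": 0, "az": 0},
    {"hand": 45, "dx": 0, "dy": 0, "dz": 0, "ax": 0, "ay": 0, "az": 0},
    {"hand": 45, "dx": 0, "dy": 0, "dz": 0, "ax": 0, "ay": 0, "az": 0},
    {"hand": 45, "dx": 0, "dy": 0, "dz": 0, "ax": 0, "ay": 0, "az": 0},
    {"hand": 45, "dx": 0, "dy": 0, "dz": 0, "ax": 0, "ay": 0, "az": 0},
    {"hand": 45, "dx": 0, "dy": 0, "dz": -0.3, "ax": 0, "ay": 0, "az": 0},
    {"hand": 45, "dx": 0, "dy": 0, "dz": -0.7, "ax": 0, "ay": 0, "az": 0},
    {"hand": 45, "dx": 0, "dy": 0, "dz": -1.0, "ax": 0, "ay": 0, "az": 0},
    {"hand": 45, "dx": 0, "dy": 0, "dz": -1.0, "ax": 0, "ay": 0, "az": 0},
    {"hand": 0, "dx": 0.875, "dy": 0.45, "dz": 0, "ax": 0, "ay": 0, "az": 0},
    {"hand": 0, "dx": 0.875, "dy": 0.45, "dz": 0, "ax": 0, "ay": 0, "az": 0},
    {"hand": 0, "dx": 0.875, "dy": 0.45, "dz": 0, "ax": 0, "ay": 0, "az": 0},
    {"hand": 0, "dx": 0.875, "dy": 0.45, "dz": 0, "ax": 0, "ay": 0, "az": 0},
    {"hand": 0, "dx": 0.875, "dy": 0.45, "dz": 0, "ax": 0, "ay": 0, "az": 0},
    {"hand": 0, "dx": 0, "dy": 0, "dz": 0, "ax": 0, "ay": 0, "az": 0},
  ],
)

```text
time_s: 14.4
tool_pos: [485.1, 287.2, 133.3]
tool_rot: [-0.109, -3.139, -0.0]
contact_force: [0.2, -0.5, 0.9]
width: 0.7
gripper_force: 0.0
```

```bash
python3 - <<'E'
from h import *
to(488,286,46)
c=shot('top','t4');b=shot('side','s4')
g=cv2.resize(c['frame'][150:245,160:296,::-1],None,fx=4,fy=4,interpolation=cv2.INTER_CUBIC)
k=cv2.resize(b['frame'][105:205,265:371,::-1],None,fx=2.35,fy=3.8,interpolation=cv2.INTER_CUBIC)
cv2.imwrite('pics/v4.png',np.hstack([g,k]));print(g.shape)
E
```

```text
t 14.4 tcp [485.1 287.2 133.3] phi 176.02 tilt [-0.001  0.   ] F [ 0.2 -0.5  0.9] M [-0.01 -0.17  0.07] w 0.7 gf 0.0 q [ 0.53  0.35  1.84  0.    0.95 -0.97]
units [-0.102 -0.033  2.909]
(380, 544, 3)
```

View pics/v4.png

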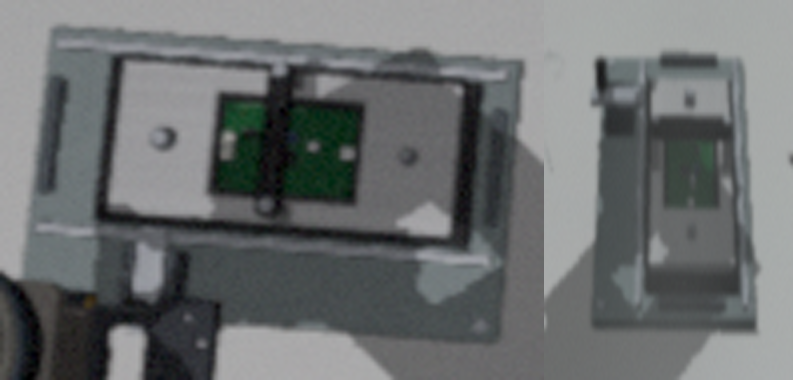

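Request:
move_arm(
  moves=[
    {"hand": 0, "dx": 0, "dy": -0.03, "dz": 0.6, "ax": 0, "ay": 0, "az": 0},
    {"hand": 0, "dx": 0, "dy": 0, "dz": 0.9, "ax": 0, "ay": 0, "az": 0},
    {"hand": 0, "dx": 0, "dy": 0, "dz": 0.9, "ax": 0, "ay": 0, "az": 0},
    {"hand": 0, "dx": 0, "dy": 0, "dz": 0.48, "ax": 0, "ay": 0, "az": 0},
    {"hand": 0, "dx": 0, "dy": 0, "dz": 0, "ax": 0, "ay": 0, "az": 0},
    {"hand": 0, "dx": -0.15, "dy": 0, "dz": 0, "ax": 0, "ay": 0, "az": 0},
    {"hand": 0, "dx": -0.15, "dy": 0, "dz": 0, "ax": 0, "ay": 0, "az": 0},
    {"hand": 0, "dx": -0.1, "dy": 0, "dz": 0, "ax": 0, "ay": 0, "az": 0},
    {"hand": 0, "dx": -0.1, "dy": 0, "dz": 0, "ax": 0, "ay": 0, "az": 0},
    {"hand": 0, "dx": 0, "dy": 0, "dz": 0, "ax": 0, "ay": 0, "az": 0},
  ],
)

```text
time_s: 15.5
tool_pos: [503.3, 284.2, 46.8]
tool_rot: [0.112, 3.139, 0.001]
contact_force: [0.4, 0.1, -1.3]
width: -0.1
gripper_force: 0.0
```

Request:
move_arm(
  moves=[
    {"hand": 0, "dx": -0.1, "dy": 0, "dz": 0, "ax": 0, "ay": 0, "az": 0},
    {"hand": 0, "dx": -0.1, "dy": 0, "dz": 0, "ax": 0, "ay": 0, "az": 0},
    {"hand": 0, "dx": -0.1, "dy": 0, "dz": 0, "ax": 0, "ay": 0, "az": 0},
    {"hand": 0, "dx": 0, "dy": 0, "dz": 0, "ax": 0, "ay": 0, "az": 0},
  ],
)

```text
time_s: 15.9
tool_pos: [512.1, 283.4, 46.3]
tool_rot: [0.112, 3.139, 0.0]
contact_force: [-0.1, 0.6, -0.6]
width: 0.7
gripper_force: 0.0
```

Request:
move_arm(
  moves=[
    {"hand": 0, "dx": -0.1, "dy": 0, "dz": 0, "ax": 0, "ay": 0, "az": 0},
    {"hand": 0, "dx": -0.1, "dy": 0, "dz": 0, "ax": 0, "ay": 0, "az": 0},
  ],
)

```text
time_s: 16.1
tool_pos: [517.6, 282.9, 46.2]
tool_rot: [-0.112, -3.139, 0.0]
contact_force: [-1.7, 0.1, 1.0]
width: 0.7
gripper_force: 0.8
```

```bash
python3 - <<'E'
from h import *
st(); ws=[]
for n in ('wrist','side'):
    c=shot(n,'d5'+n); K,T=c['mtx'],c['world_from_camera']
    v,u=np.mgrid[0:400,0:640]; d=c['depth']; P=np.stack([(u-K[0,2])/K[0,0]*d,(v-K[1,2])/K[1,1]*d,d],-1)@T[:3,:3].T+T[:3,3]
    m=(d>0)&(abs(P[...,2]-66)<5)&(P[...,0]>480)&(P[...,0]<560)&(abs(P[...,1]-284)<30)
    q=P[m]; print(n,m.sum(), q.min(0) if len(q) else '', q.max(0) if len(q) else '', np.median(q,0) if len(q) else '', 'uv',u[m].mean(),v[m].mean())
    dark=m&(c['frame'].max(-1)<60); q=P[dark]
    if len(q): print(' dark',len(q),np.percentile(q,[5,50,95],axis=0).round(1).tolist())
E
```

```text
t 16.1 tcp [517.6 282.9  46.2] phi 175.91 tilt [-0. -0.] F [-1.7  0.1  1. ] M [ 0.1   0.15 -0.01] w 0.7 gf 0.8 q [ 0.5   0.51  1.83  0.    0.8  -1.  ]
wrist 341 [505.58326147 269.06719106  61.00017405] [508.62302819 297.36361172  70.98225065] [506.89855973 283.6289507   66.25224248] uv 320.7067448680352 241.46041055718476
 dark 341 [[506.1, 270.9, 61.5], [506.9, 283.6, 66.3], [508.2, 295.7, 70.6]]
side 40 [508.67287812 264.2805842   61.57953041] [541.11368749 288.92624945  70.84880164] [527.47295455 276.17701725  65.62601061] uv 292.6 123.05
 dark 30 [[512.5, 265.4, 62.0], [527.2, 271.8, 65.4], [538.1, 282.7, 69.0]]
```

Request:
move_arm(
  moves=[
    {"hand": 0, "dx": -0.04, "dy": 0, "dz": 0, "ax": 0, "ay": 0, "az": 0},
    {"hand": 0, "dx": -0.03, "dy": 0, "dz": 0, "ax": 0, "ay": 0, "az": 0},
    {"hand": 0, "dx": 0, "dy": 0, "dz": 0, "ax": 0, "ay": 0, "az": 0},
  ],
)

```text
time_s: 16.5
tool_pos: [519.7, 282.8, 46.2]
tool_rot: [-0.112, -3.14, 0.0]
contact_force: [-0.9, 0.4, 0.3]
width: 0.7
gripper_force: 0.4
```

Request:
move_arm(
  moves=[
    {"hand": 0, "dx": -0.03, "dy": 0, "dz": 0, "ax": 0, "ay": 0, "az": 0},
    {"hand": 0, "dx": -0.03, "dy": 0, "dz": 0, "ax": 0, "ay": 0, "az": 0},
    {"hand": 0, "dx": 0, "dy": 0, "dz": 0, "ax": 0, "ay": 0, "az": 0},
  ],
)

```text
time_s: 16.8
tool_pos: [521.3, 282.7, 46.2]
tool_rot: [-0.112, -3.139, 0.0]
contact_force: [-1.8, -0.3, -0.1]
width: 0.4
gripper_force: 1.1
```

Request:
move_arm(
  moves=[
    {"hand": 0, "dx": -0.03, "dy": 0, "dz": 0, "ax": 0, "ay": 0, "az": 0},
    {"hand": 0, "dx": -0.03, "dy": 0, "dz": 0, "ax": 0, "ay": 0, "az": 0},
    {"hand": 0, "dx": 0, "dy": 0, "dz": 0, "ax": 0, "ay": 0, "az": 0},
  ],
)

```text
time_s: 17.1
tool_pos: [521.6, 282.5, 46.1]
tool_rot: [-0.113, -3.136, 0.001]
contact_force: [-8.0, 2.0, 4.4]
width: 0.8
gripper_force: 4.3
```

Request:
move_arm(
  moves=[
    {"hand": 0, "dx": -0.03, "dy": 0, "dz": 0, "ax": 0, "ay": 0, "az": 0},
    {"hand": 0, "dx": -0.03, "dy": 0, "dz": 0, "ax": 0, "ay": 0, "az": 0},
    {"hand": 0, "dx": 0, "dy": 0, "dz": 0, "ax": 0, "ay": 0, "az": 0},
  ],
)

```text
time_s: 17.4
tool_pos: [521.8, 282.4, 46.1]
tool_rot: [-0.113, -3.134, 0.002]
contact_force: [-14.8, 3.6, 8.9]
width: 0.4
gripper_force: 7.4
```

Request:
move_arm(
  moves=[
    {"hand": 0, "dx": 0.3, "dy": 0, "dz": 0, "ax": 0, "ay": 0, "az": 0},
    {"hand": 0, "dx": 0.7, "dy": 0, "dz": 0, "ax": 0, "ay": 0, "az": 0},
    {"hand": 0, "dx": 0.3, "dy": 0, "dz": -0.5, "ax": 0, "ay": 0, "az": 0},
    {"hand": 0, "dx": 0, "dy": 0, "dz": -1, "ax": 0, "ay": 0, "az": 0},
    {"hand": 0, "dx": 0, "dy": 0, "dz": -1, "ax": 0, "ay": 0, "az": 0},
    {"hand": 0, "dx": 0, "dy": 0, "dz": -1, "ax": 0, "ay": 0, "az": 0},
    {"hand": 0, "dx": 0.5, "dy": -1, "dz": -1, "ax": 0, "ay": 0, "az": 0},
    {"hand": 0, "dx": 0.5, "dy": -1, "dz": 0, "ax": 0, "ay": 0, "az": 0},
    {"hand": 0, "dx": 0.5, "dy": -1, "dz": 0, "ax": 0, "ay": 0, "az": 0},
    {"hand": 0, "dx": 0.5, "dy": -1, "dz": 0, "ax": 0, "ay": 0, "az": 0},
    {"hand": 0, "dx": 0, "dy": 0, "dz": 0, "ax": 0, "ay": 0, "az": 0},
  ],
)

```text
time_s: 18.5
tool_pos: [415.8, 167.2, 181.3]
tool_rot: [-0.114, -3.139, 0.002]
contact_force: [0.4, 1.0, 0.2]
width: 0.6
gripper_force: 0.0
```

```bash
python3 - <<'E'
from h import *
st()
o=np.array([612.9,218.8]);y=np.radians(-4.1);Rm=np.array([[np.cos(y),-np.sin(y)],[np.sin(y),np.cos(y)]])
for n in ('wrist','side','top'):
    c=shot(n,'e'+n); K,T=c['mtx'],c['world_from_camera']
    v,u=np.mgrid[0:400,0:640]; d=c['depth']; P=np.stack([(u-K[0,2])/K[0,0]*d,(v-K[1,2])/K[1,1]*d,d],-1)@T[:3,:3].T+T[:3,3]
    L=P.copy(); L[...,:2]=(P[...,:2]-o)@Rm
    m=(d>0)&(abs(L[...,2]-66)<4)&(L[...,0]>-125)&(L[...,0]<-60)&(abs(L[...,1]-59)<20)
    q=L[m]; print(n,'knob',m.sum(), np.percentile(q,[3,50,97],axis=0).round(1).tolist() if len(q) else '')
    # frame plate corners height in fixture frame (d~-9.5)
    for fx in(-38,38):
        for fy in(-90,88):
            m=(d>0)&(abs(L[...,0]-fx)<4)&(abs(L[...,1]-(fy-9.5))<6); 
            print('  ',fx,fy,np.median(L[m][:,2]).round(1) if m.sum() else None,end='')
    print()
E
```

```text
t 18.5 tcp [415.8 167.2 181.3] phi 175.83 tilt [-0.    -0.001] F [0.4 1.  0.2] M [ 0.06 -0.07  0.01] w 0.6 gf 0.0 q [ 0.38  0.11  2.03 -0.    1.   -1.12]
wrist knob 110 [[-86.7, 53.9, 62.8], [-81.6, 59.7, 66.2], [-75.5, 66.0, 67.5]]
   -38 -90 None   -38 88 30.5   38 -90 None   38 88 None
side knob 18 [[-84.2, 51.5, 63.0], [-78.8, 56.1, 66.0], [-73.5, 64.4, 68.0]]
   -38 -90 30.4   -38 88 30.1   38 -90 31.1   38 88 30.3
top knob 32 [[-86.1, 54.7, 63.4], [-79.6, 61.4, 66.1], [-74.7, 68.0, 69.6]]
   -38 -90 29.9   -38 88 30.1   38 -90 29.2   38 88 30.1
```

The knob reads about x = -80 mm in fixture axes, so the bolt is fully in. The frame lies flat with its top at 30 mm.

```bash
python3 -c "
from plant import arm
print(arm.close_job())"
```

```text
the job is handed in; nothing more can be done
None
```

The frame is home and flat over both pins, the cross bolt is pushed to its stop over the frame's edge, the gripper is clear, and the job is handed in; I kept well away from the bottle, fuse box and relay but did not re-check their positions.

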